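# Clear the trip-jaw die and hold its nest plate open

## Task

Lift the bronze trip jaw straight out of the cavity in the jaw die and set it down upright, without dropping it, in the middle of the black rubber pad. Then tug the die's hinged nest plate by its bar handle to learn whether the side catch has hold of it, before touching the catch; if it is caught, slide the catch tab fully outward to release it. Swing the empty plate up to at least 50 degrees so that the ejector pins underneath can be inspected, and finish while still holding it open with the gripper (it falls shut if let go); leave the other things on the bench where they are.

Things in the scene. Friction and masses are not known exactly. Their poses are not given: they have to be found in the camera images.
- die: Jaw die bolted to the bench: dark cast bed 250 x 170 mm, 28 high; on it a hinged aluminium nest plate 190 x 150 mm, closed top 54 mm above the bench; catch housing on its -y side (x -95 to -25, y -156 to -102, top 60 mm). Origin: on the bench under the plate's middle; x from handle edge to hinge edge, z up. Cavity 74 (x) x 40 mm, 12 deep, centred at x = +25 mm, y = 0
- nest_plate (a joint): Plate's opening angle (rad): 0 closed, 1.2 stop; positive swings the handle edge up and over towards die +x. Falls shut when let go; about 4 N at the handle lifts it if free. If caught it rises 0.03 rad (5 mm at the handle) and stops hard on the bolt, however hard one pulls. The bolt is hidden, caught or not: only a tug tells
- plate_handle (a point): Middle of the handle: round steel bar 12 mm thick, parallel to the hinge (die y), 90 mm long with a post down to the plate at each end; its axis is 35 mm above the plate's top (closed: 89 mm above the bench), at x = -75 mm, y = 0 in the die's frame when closed
- plate_hinge (a point): Middle of the plate's hinge axis, which runs along the die's y: at x = +105 mm, z = 34 mm in the die's frame
- catch_slide (a joint): Travel of the catch tab (m): 0 as found (the same whether caught or not), 0.020 fully out. Moves along die -y, away from the plate, needs 2.5 to 5 N, stays where put. Moved fully out it always frees the plate, if the plate is lying down unpulled meanwhile
- catch_tab (a point): Middle of the top face of the catch tab: an upright dark steel block on the housing's top, 18 mm along die x, 12 mm along die y, 28 mm tall, top at 89.5 mm above the bench; as found at x = -60 mm, y = -118 mm in the die's frame
- jaw: Cast bronze trip jaw, about 0.45 kg: flange 70 x 36 x 10 mm, on it a body 60 (x) x 26 (y) x 28 mm, serrated on top; 38 mm tall. Origin: centre of its underside; x along its length, z up. Starts in the cavity, underside 42 mm and top 80 mm above the bench, 2 mm clearance all round, so its 26 mm wide body stands 26 mm above the plate with free flat sides
- pad: Black rubber buffer pad fixed to the bench, 140 (x) x 120 (y) x 12 mm. Origin: centre of its underside
- canister: Bystander: aluminium screw-top canister of bearing balls, 72 mm in diameter, 90 mm tall, near the pad. Origin: centre of its underside
- seat_cup: Bystander: chromed spring seat cup, 52 mm in diameter, 30 mm tall, near the pad. Origin: centre of its underside
- spring: Bystander: steel coil spring standing upright, 34 mm in diameter, 60 mm tall, behind the die. Origin: centre of its underside
- spanner: Bystander: spanner lying flat, 160 mm long, beside the die on its +y side. Origin: underside, near its middle, x along it
- collar: Bystander: steel collar lying flat, 60 mm in diameter, 20 mm tall. Origin: centre of its underside
- driver: Bystander: screwdriver lying flat, 200 mm long, at the left of the bench. Origin: underside, near its middle, x along it
There are look-alikes about, which are no part of the job. Several things have the shape of the jaw; the one meant has the colours described above. Several things look just like the pad: the one meant starts farthest from the robot's base.

How it is judged:
By the outcome, as a careful person would: the job done as asked, in the order asked, and still so for the second after the job is handed in, while the arm keeps its last pose, push and grip.
It also fails if it takes over 72 s, if anything falls off the work surface, if the arm or the gripper's body presses on something with over 40 N, if the wrist force passes 120 N, or if a joint passes its speed limit or range.

## Robot

A 6-joint arm with a two-finger parallel gripper is mounted at the origin on the work surface. World frame = base frame: x ahead of the robot, y to its left, z up, the work surface at z = 0. Lengths are in m, angles in rad, forces in N, time in s.
With the tool pointing down it reaches from about 0.4 to 0.925 m from the base axis. Payload 12.5 kg.
Tool frame: the origin (TCP) lies midway between the tips of the shut fingers; the grasp point (between the pads) lies behind it (ctrl.grip_depth is the z of the grasp point in the tool frame, in m); z points along the fingers, y is the line along which they close (so a half turn about z gives the same grasp; the last joint's range is limited). The gripper opens to 95 mm and grips with 3 to 60 N. Pads are 20 mm wide; open, the fingers measure 119 mm over their backs; the gripper's body (75 mm by 180 mm) begins 59 mm behind the grasp point.
Start: joints at [1.103, 0.491, 1.559, -0, 1.092, -0.106], TCP at [0.221, 0.585, 0.215] pointing down, gripper open.
Joint ranges: [-3.1, 3.1], [-0.84, 2.19], [0.05, 2.79], [-1.13, 4.28], [0.06, 2.93], [-2.69, 2.69]. Speed limits (rad/s): [2.22, 2.22, 2.79, 3.14, 3.14, 3.14].

## Interface

Orientations are given as a unit quaternion [w, x, y, z].
In Python, from bench import ctrl, eoat, planner, read_state, viewer, job gives the robot as it stands. The module is installed in compiled form; this text tells all that it offers. Calls block until the motion is done:
- ctrl.goto(position, orientation): joint-space move of the TCP to a pose.
- ctrl.servo_line(position, speed=0.15, rotation=None, guard=None): straight line of the TCP; rotation=None keeps the orientation; speed is the mean speed in m/s. With guard (N) it stops when the force on the tool has changed by that much, and returns True; else False.
- ctrl.movej(angles): joint-space move.
- eoat.grip(opening, squeeze=None): opening from 0.0 (shut) to 1.0 (fully open); squeeze is the grip in N (None keeps the last); returns when the fingers have stopped.
- ctrl.dwell(seconds).
- planner.ik(position, orientation): joint angles nearest the present ones, or None.
- read_state(): the state.
- viewer.capture(name): name is "scene" or "side" or "wrist"; returns (picture, depth): 480x640x3 uint8, blue, green, red; 480x640 float32, m along the optical axis (not along the pixel's ray), 0 where there is no reading.
- viewer.calibration(name): a dict with "fx", "fy", "cx", "cy" (pixels), "rvec" (rotation vector, rad) and "tvec" (3), from world to camera coordinates, as OpenCV has them. Camera axes: x right, y down, z forward; pixel columns grow to the right and rows downward; lengths in m; the calibration is good to about 2 mm. A picture is of the moment at which its call begins: read the wrist's pose just before it. calibration takes no time and is no camera call; for the wrist camera it gives the pose at the moment of the call.
A pose or a line that the arm cannot do raises ctrl.MotionError and nothing moves.
- job.close_job(): hands the job in; it is judged then, once.
The state is a dict: "time": time; "joints": joint angles; "qd": joint speeds; "effort": joint torques, N m; "tool_pos": TCP position; "tool_rot": TCP orientation; "ft_force": force on the tool from outside, world axes, zero at the start; "moment": the same for the moment, N m; "opening": opening from 0.0 (shut) to 1.0 (fully open); "gripper_force": force on a finger pad.
Only numpy, scipy, OpenCV 4.12 (cv2) and the standard library are available. Lean on these libraries where they do the work, as an engineer would, in place of code of your own. Each camera call takes 0.05 s, during which the arm holds its last target. There are 200 camera calls.

## Working session

There is one attempt and no reset: what is moved stays moved. The work goes in short steps, each a Python script; the robot and the scene stay as the last script left them, time stands still between calls to the robot, and variables do not carry over. Pictures are saved under pics/ and viewed, at most 10 in all, crops included, and the job is handed in when it is done.

```bash
mkdir -p pics
cat > h.py <<'E'
import numpy as np, cv2
from bench import ctrl, eoat, planner, read_state, viewer, job
def cap(n):
    c=viewer.calibration(n); im,d=viewer.capture(n); return im,d,c
def cloud(d,c):
    v,u=np.mgrid[0:480,0:640]
    P=np.stack([(u-c['cx'])/c['fx']*d,(v-c['cy'])/c['fy']*d,d],-1)
    R=cv2.Rodrigues(np.array(c['rvec'],float))[0]
    W=(P-np.array(c['tvec']).ravel())@R
    W[d==0]=np.nan
    return W
E
python3 - <<'E'
from h import *
for n in("scene","side"):
    im,d,c=cap(n); cv2.imwrite(f"pics/{n}0.png",im); np.savez(f"{n}0.npz",im=im,W=cloud(d,c)); print(n,c)
s=read_state();print(s['time'],s['ft_force'],ctrl.grip_depth,s['tool_rot'])
E
```

```text
scene {'fx': 525.3570764025649, 'fy': 525.3570764025649, 'cx': 334.8229714535534, 'cy': 236.9900504854964, 'rvec': array([ 0.90162232,  2.44426535, -1.17730939]), 'tvec': array([ 0.41538481, -0.18148977,  1.5461735 ])}
side {'fx': 445.2772527184832, 'fy': 445.2772527184832, 'cx': 317.27350185366197, 'cy': 235.930437594037, 'rvec': array([ 2.06412679, -0.18194209,  0.13564886]), 'tvec': array([-0.55137467,  0.1153604 ,  1.03362338])}
0.1 [-0.09279491 -1.04535943 -0.2059361 ] -0.0188 [-1.36632771e-04  1.79915892e-01  9.83681880e-01 -4.60332952e-04]
```

View pics/scene0.png

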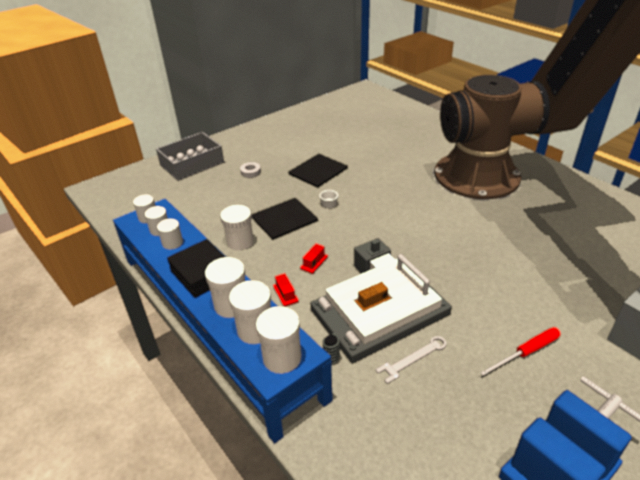

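View pics/side0.png

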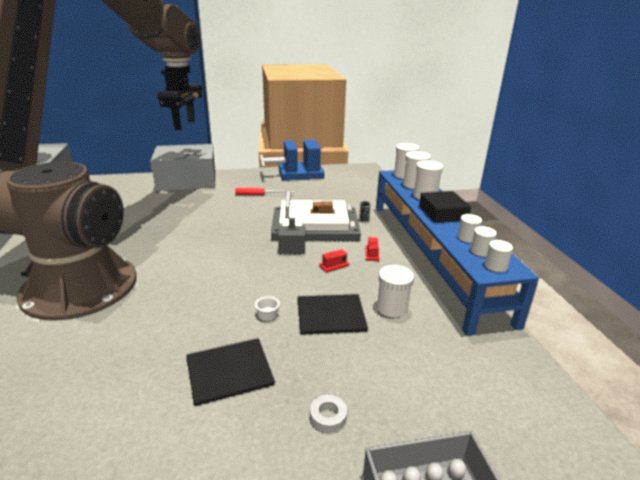

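The bronze jaw is at scene (373,295) in the die; red jaw look-alikes are at (314,258) and (286,290). The pad candidates are (285,218) and (318,170), and the black box on the rack at (195,265) isn't a pad. Next I measure the candidates.

```bash
cat > m.py <<'E'
from h import *
def rect(P):
    (c,s,a)=cv2.minAreaRect((P[:,:2]*1000).astype(np.float32)); return np.round(c,1),np.round(s,1),round(a,2),len(P),np.round(np.median(P[:,2])*1000,1)
def blob(m,seed,W):
    m=cv2.morphologyEx(m.astype(np.uint8),cv2.MORPH_OPEN,np.ones((2,2)))
    n,l=cv2.connectedComponents(m); k=l[seed[1],seed[0]]
    if k==0: return None
    return W[l==k]
if __name__=="__main__":
  for n,pads,plate,jaw in(("scene",[(285,218),(318,170),(195,265)],(340,280),(373,293)),("side",[(331,313),(230,370),(445,207)],(300,220),(322,205))):
    z=np.load(n+"0.npz");im=z['im'].astype(int);W=z['W'];Z=W[...,2]
    hsv=cv2.cvtColor(z['im'],cv2.COLOR_BGR2HSV)
    for p in pads:
        P=blob((hsv[...,2]<70)&(Z>0.004),p,W)
        if P is not None: print(n,"pad",p,rect(P),"r",np.hypot(*np.nanmean(P,0)[:2]))
    P=blob((abs(Z-.054)<.006)&(hsv[...,1]<60)&(hsv[...,2]>150),plate,W); 
    print(n,"plate",P is not None and rect(P), W[plate[1],plate[0]])
    b=(hsv[...,1]>120)&(Z>0.070)&(Z<.09)
    P=blob(b,jaw,W); print(n,"jaw",P is not None and rect(P),W[jaw[1],jaw[0]])
    m=(Z>.080)&(Z<.1)&(hsv[...,1]<90)&(W[...,0]>.3)&(W[...,0]<.9)
    k,l,st,ce=cv2.connectedComponentsWithStats(m.astype(np.uint8))
    for i in range(1,k):
        if st[i,4]>12: print(n,"high",ce[i].round(),rect(W[l==i]))
  im=np.load("scene0.npz")['im']; a=cv2.resize(im[225:365,300:460],None,fx=4,fy=4,interpolation=2); cv2.imwrite("pics/crop.png",a)
E
python3 m.py
```

```text
scene pad (285, 218) (array([ 553.9, -189.8]), array([111.1, 140.8]), 82.45, 1449, np.float64(nan)) r 0.5883562237800299
scene pad (318, 170) (array([ 339. , -320.1]), array([143.1, 110.7]), 13.76, 997, np.float64(nan)) r 0.46348808487443666
scene pad (195, 265) (array([900.4,  16.7]), array([125.2,  92.3]), 48.24, 1621, np.float64(nan)) r 0.8888777306884714
scene plate False [0.59318086 0.07851783 0.00309427]
scene jaw (array([614.8, 208.9]), array([22.9, 59.3]), 81.52, 308, np.float64(nan)) [0.62074798 0.21449795 0.0818945 ]
scene high [102.  23.] (array([  370.4, -1893.1]), array([138.7,  41.2]), 2.84, 133, np.float64(90.7))
scene high [235. 215.] (array([ 692.3, -194.5]), array([72.1, 72.1]), 25.49, 518, np.float64(90.6))
scene high [375. 242.] (array([510.1, 103.3]), array([15. , 21.3]), 81.25, 59, np.float64(88.5))
scene high [413. 269.] (array([515.2, 222.3]), array([100.4,  14.4]), 81.84, 253, np.float64(94.1))
scene high [369. 286.] (array([612.3, 193.8]), array([ 4.4, 39.1]), 79.78, 22, np.float64(81.6))
scene high [623. 311.] (array([301.1, 567.5]), array([13.7,  2.3]), 89
[... 1095 characters left out ...]
7, np.float64(90.4))
side high [386. 186.] (array([827.5, 275.7]), array([31.7,  5.6]), 88.44, 14, np.float64(90.6))
side high [398. 196.] (array([829.7, 185.5]), array([  6.7, 120.7]), 1.88, 20, np.float64(97.5))
side high [287. 200.] (array([514.5, 216.4]), array([103.2,  12. ]), 80.86, 82, np.float64(94.1))
side high [424. 227.] (array([829.4,  -4.5]), array([ 13.2, 145.8]), 4.79, 36, np.float64(98.0))
side high [292. 219.] (array([511.,  99.]), array([12.4, 15.7]), 81.47, 37, np.float64(87.5))
side high [457. 264.] (array([ 829. , -192.5]), array([  4.8, 131.2]), 0.26, 41, np.float64(98.1))
side high [396. 276.] (array([ 691.2, -198.5]), array([72. , 71.9]), 71.19, 639, np.float64(90.6))
```

View pics/crop.png

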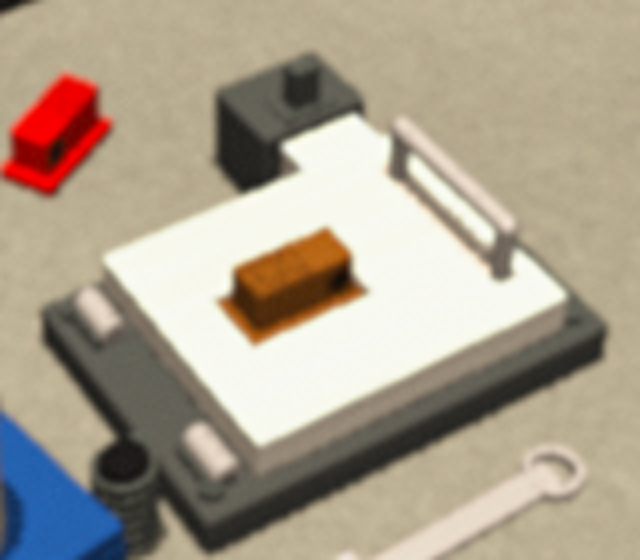

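The crop shows the bronze jaw seated in the cavity, with the handle bar at right (~(455,170)) and the catch tab at top (~(300,80)). The target pad is scene (285,218): r is about 0.59 against 0.46 for the other. I'll move above the die and refine with the wrist camera.

```bash
cat >> h.py <<'E'
from scipy.spatial.transform import Rotation as Rn
def down(yaw_y, tilt=0.):
    """tool down, tool y axis at world yaw (rad); tilt about tool x"""
    y=np.array([np.cos(yaw_y),np.sin(yaw_y),0]); z=np.array([0,0,-1.]); x=np.cross(y,z)
    q=(Rn.from_matrix(np.c_[x,y,z])*Rn.from_euler('x',tilt)).as_quat(); return q[[3,0,1,2]]
E
python3 - <<'E'
from h import *
yy=np.deg2rad(81.8)
ctrl.goto([.585,.19,.36],down(yy))
im,d,c=cap("wrist"); cv2.imwrite("pics/w1.png",im); np.savez("w1.npz",im=im,W=cloud(d,c))
ctrl.goto([.555,-.19,.33],down(yy))
im,d,c=cap("wrist"); cv2.imwrite("pics/w2.png",im); np.savez("w2.npz",im=im,W=cloud(d,c))
a=np.hstack([cv2.resize(cv2.imread(f"pics/w{i}.png"),(400,300)) for i in(1,2)]); cv2.imwrite("pics/w12.png",a)
s=read_state();print(s['time'],s['joints'],s['ft_force'])
for q in (down(yy),down(yy-np.pi/2),down(yy+np.pi/2)): print(planner.ik([.53,.2,.2],q),planner.ik([.615,.2,.2],q))
E
```

```text
3.625 [-4.40555815e-01  3.42102144e-01  1.48919022e+00  1.91389082e-04
  1.31010849e+00 -1.86961691e+00] [0.94785289 0.04713893 0.07741914]
[ 2.44240416e-01  4.23644487e-01  1.72238117e+00 -4.44089210e-16
  9.95566995e-01 -1.18343891e+00] [ 2.12337074e-01  5.35832154e-01  1.51894379e+00 -4.44089210e-16
  1.08681671e+00 -1.21534225e+00]
[ 2.44240416e-01  4.23644487e-01  1.72238117e+00 -4.44089210e-16
  9.95566995e-01  3.87357414e-01] [ 2.12337074e-01  5.35832154e-01  1.51894379e+00 -4.44089210e-16
  1.08681671e+00  3.55454073e-01]
None None
```

View pics/w12.png

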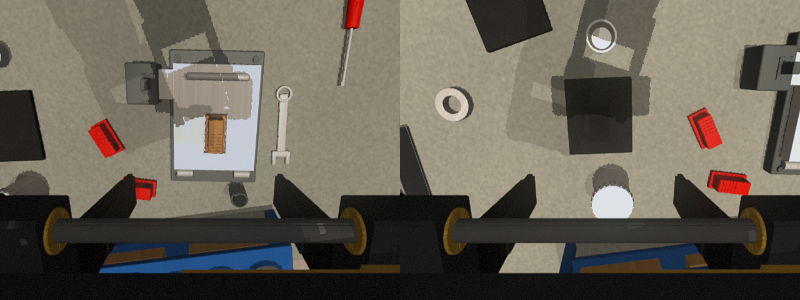

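The wrist views show the jaw at w1 px (346,213), the bar at (346,121) and the tab at about (226,131); the pad is at w2 px (318,185), with the cup and canister clear of it. Next I measure from these.

Run:
```python
from m import *
def go(n,name,mask,box):
    z=np.load(n);W=z['W'];Z=W[...,2];hsv=cv2.cvtColor(z['im'],cv2.COLOR_BGR2HSV)
    m=mask(Z,hsv); r=np.zeros_like(m); x0,y0,x1,y1=box; r[y0:y1,x0:x1]=1; m=(m&r).astype(np.uint8)
    k,l,st,_=cv2.connectedComponentsWithStats(m); i=1+np.argmax(st[1:,4]); print(name,rect(W[l==i]),st[i])
go("w1.npz","jawtop",lambda Z,h:(Z>.074)&(Z<.088),(310,160,390,260))
go("w1.npz","bar",lambda Z,h:(Z>.086)&(Z<.1),(260,100,430,150))
go("w1.npz","tab",lambda Z,h:(Z>.082)&(Z<.1),(190,90,262,175))
go("w1.npz","plate",lambda Z,h:(Z>.046)&(Z<.062)&(Z==Z),(265,90,425,285))
go("w1.npz","bed",lambda Z,h:(Z>.018)&(Z<.062),(265,70,440,300))
go("w2.npz","pad",lambda Z,h:(Z>.006)&(Z<.02),(240,100,400,260))
go("w2.npz","padcol",lambda Z,h:(h[...,2]<75),(250,100,378,260))
go("w2.npz","canister",lambda Z,h:(Z>.08)&(Z<.1),(280,240,400,350))
go("w2.npz","cup",lambda Z,h:(Z>.022)&(Z<.04),(280,20,370,100))
```

```text
jawtop (array([611.6, 204.8]), array([25.9, 58.8]), 81.96, 1314, np.float64(80.0)) [ 333  190   25   55 1314]
bar (array([513.4, 220.5]), array([101.,  12.]), 80.56, 1249, np.float64(93.8)) [ 297  115  103   15 1249]
tab (array([509. , 101.8]), array([12.3, 17.6]), 79.5, 238, np.float64(89.3)) [224 126  14  19 238]
plate (array([586.4, 201.9]), array([163.5, 190.5]), 80.65, 20437, np.float64(53.9)) [  265   101   154   172 20437]
bed (array([591.7, 206. ]), array([173.4, 249.6]), 80.57, 27834, np.float64(53.5)) [  265    78   159   213 27834]
pad (array([ 551.5, -199.9]), array([120.1, 140.2]), 84.2, 12630, np.float64(11.9)) [  262   122   110   125 12630]
padcol (array([ 551.1, -199.8]), array([118.8, 139.7]), 83.69, 12643, np.float64(nan)) [  262   122   110   125 12643]
canister (array([ 684.2, -196. ]), array([73.4, 61.3]), 81.9, 3224, np.float64(89.7)) [ 305  292   70   57 3224]
cup (array([ 417.5, -176.6]), array([50. , 50.3]), 82.79, 806, np.float64(29.4)) [297  30  50  54 806]
```

Run:
```python
from h import *
q=down(np.deg2rad(80.8)); p=np.array([.6116,.2048,.0])
eoat.grip(.6,40)
ctrl.goto(p+[0,0,.16],q)
f0=read_state()['ft_force']
print("guard",ctrl.servo_line(p+[0,0,.0575],.08,guard=10),read_state()['tool_pos'])
eoat.grip(0.,40); s=read_state(); print(s['opening'],s['gripper_force'],s['ft_force']-f0)
ctrl.servo_line(p+[0,0,.075],.03); s=read_state(); print(s['ft_force']-f0)
ctrl.servo_line(p+[0,0,.20],.12); s=read_state(); print(s['opening'],s['gripper_force'],s['ft_force']-f0,s['tool_pos'],s['time'])
im,d,c=cap("wrist"); cv2.imwrite("pics/w3.png",im)
```

```text
guard False [0.61185638 0.20484577 0.05802681]
0.27063040224433066 40.000165700912476 [-0.19741825  1.27906156  1.19474171]
[ 0.27510307  0.82793633 -3.95536857]
0.2703483845844626 39.99917507171631 [ 0.00814348  0.65348019 -4.79295563] [0.61125707 0.20470351 0.19913303] 10.0167
```

View pics/w3.png

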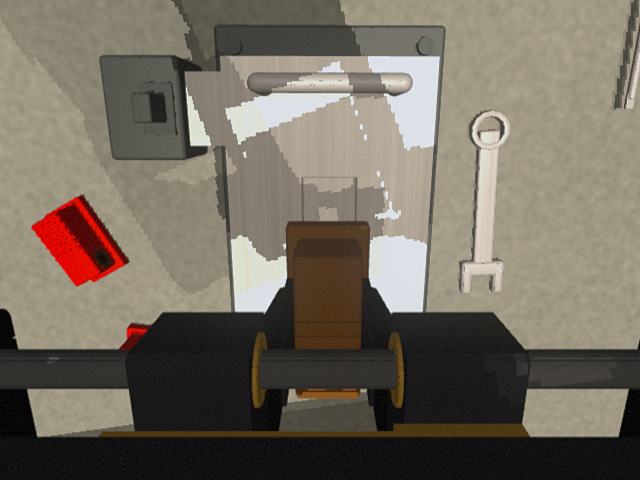

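Jaw is held at px (328,300), level, and the cavity is empty. Now I place it on the pad.

Run:
```python
from h import *
q=down(np.deg2rad(83.9)); p=np.array([.5513,-.1999,.0])
ctrl.goto(p+[0,0,.14],q); ctrl.servo_line(p+[0,0,.036],.1)
print("contact",ctrl.servo_line(p+[0,0,.024],.015,guard=5)); s=read_state(); print(s['tool_pos'],s['ft_force'])
eoat.grip(.6); ctrl.servo_line(p+[0,0,.2],.15)
ctrl.goto(p+[-.0,0.02,.3],q)
im,d,c=cap("wrist"); W=cloud(d,c); Z=W[...,2]; cv2.imwrite("pics/w4.png",im)
from m import rect
for lo,hi in((.046,.06),(.018,.03),(.008,.016)):
    m=(Z>lo)&(Z<hi)&(abs(W[...,0]-.5513)<.085)&(abs(W[...,1]+.2)<.08); print(rect(W[m]))
s=read_state();print(s['time'],s['ft_force'])
```

```text
contact True
[ 0.55130096 -0.1998722   0.02754916] [-0.70125942  0.21401178  5.4488304 ]
(array([ 551.5, -201.2]), array([25.7, 59.7]), 83.76, 1536, np.float64(50.1))
(array([ 551.4, -201.4]), array([35.5, 69.5]), 83.79, 657, np.float64(21.9))
(array([ 551. , -199.9]), array([120.1, 139.2]), 84.11, 11815, np.float64(11.9))
15.95 [-0.54959027  0.63987988 -0.24681384]
```

View pics/w4.png

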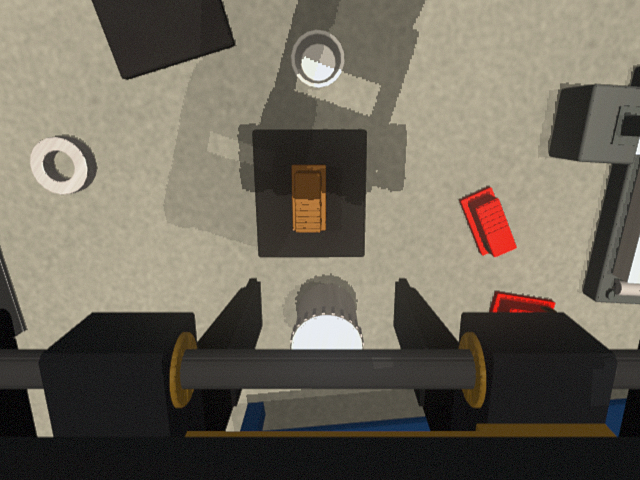

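The jaw is upright and central on the pad at px (310,198), 1.3 mm off. Now the tug on the bar.

```bash
cat >> h.py <<'E'
yx=np.deg2rad(-9.4); ux=np.array([np.cos(yx),np.sin(yx),0]); uy=np.array([-np.sin(yx),np.cos(yx),0]); uz=np.array([0,0,1.])
bar=np.array([.5134,.2205,.0705]); 
def arc(t):  # TCP (tool down) with plate at angle t
    return bar+ux*(-.18*np.cos(t)+.055*np.sin(t)+.18)+uz*(.18*np.sin(t)+.055*np.cos(t)-.055)
E
python3 - <<'E'
from h import *
q=down(yx)
eoat.grip(.5,40); ctrl.goto(bar+[0,0,.09],q); f0=read_state()['ft_force']
print("down guard",ctrl.servo_line(bar,.08,guard=10))
eoat.grip(0.,40); s=read_state(); print(s['opening'],s['gripper_force'],s['ft_force']-f0,s['tool_pos'])
g=False
for t in np.arange(.01,.081,.01):
    g=ctrl.servo_line(arc(t),.015,guard=22); s=read_state(); print(round(t,2),g,(s['ft_force']-f0).round(1),(s['tool_pos']-bar).round(4))
    if g or np.linalg.norm(s['ft_force']-f0)>25: break
print(s['time'])
E
```

```text
down guard False
0.117741239065922 39.99781608581543 [ 4.54831634 -2.420795   -2.37936829] [0.51432916 0.2204142  0.07057565]
0.01 False [ 5.4 -1.7 -6.3] [ 0.0014 -0.0002  0.0016]
0.02 False [ 6.5 -0.2 -7.5] [ 0.0019 -0.0003  0.0033]
0.03 False [ 6.6 -0.3 -8.8] [ 0.0025 -0.0004  0.0051]
0.04 False [ 6.  -1.4 -8.5] [ 0.0031 -0.0005  0.0068]
0.05 False [ 6.5  0.3 -8.4] [ 0.0037 -0.0006  0.0085]
0.06 False [ 6.  -0.7 -7.7] [ 0.0042 -0.0007  0.0103]
0.07 False [ 5.9 -1.  -8. ] [ 0.0049 -0.0008  0.012 ]
0.08 False [ 6.1 -0.7 -8.9] [ 0.0055 -0.0009  0.0137]
22.5833
```

The plate appears free, with no hard stop past 0.03 rad. I'll confirm that the plate itself moved by depth, so a bar slip isn't mistaken for motion.

Run:
```python
from h import *
print(read_state()['opening'])
O=bar*[1,1,0]+ux*.075
for n in("scene","side","wrist"):
    im,d,c=cap(n); W=cloud(d,c); L=np.stack([(W-O)@ux,(W-O)@uy,W[...,2]],-1)
    for x0,x1 in((-.09,-.06),(-.06,-.02),(.07,.09)):
        m=(L[...,0]>x0)&(L[...,0]<x1)&(abs(L[...,1])<.072)&(abs(L[...,1])>.052)&(L[...,2]<.08)
        if m.sum()>5: print(n,x0,m.sum(),np.nanmedian(L[m][:,2]).round(4),"expect closed .054, open .08:",round(.054-.08*((x0+x1)/2-.105),4))
th=np.arange(.2,1.11,.15)
for tilt in(0,.3,-.3):
    print(tilt,[planner.ik(arc(t),down(yx)) is not None for t in th])
```

```text
0.11421442805486033
scene -0.09 156 0.0681 expect closed .054, open .08: 0.0684
scene -0.06 287 0.0657 expect closed .054, open .08: 0.0656
scene 0.07 145 0.057 expect closed .054, open .08: 0.056
side -0.09 47 0.0687 expect closed .054, open .08: 0.0684
side -0.06 95 0.0658 expect closed .054, open .08: 0.0656
side 0.07 69 0.0566 expect closed .054, open .08: 0.056
wrist -0.09 3569 0.0676 expect closed .054, open .08: 0.0684
wrist -0.06 4314 0.065 expect closed .054, open .08: 0.0656
wrist 0.07 630 0.0561 expect closed .054, open .08: 0.056
0 [True, True, True, True, True, True, True]
0.3 [True, True, True, True, True, True, True]
-0.3 [True, True, True, True, True, True, True]
```

The plate really rose, by 0.08 rad in all three views, so the catch does not have it and stays untouched. Now I swing it open.

Run:
```python
from h import *
for t in np.linspace(.13,1.03,16):
    g=ctrl.servo_line(arc(t),.08,guard=30); s=read_state(); print(round(t,2),g,s['ft_force'].round(1),round(s['opening'],3))
    if g or np.linalg.norm(s['ft_force'])>35: break
print(s['tool_pos']-arc(t),s['time'])
a=[]
O=bar*[1,1,0]+ux*.075
for n in("scene","side"):
    im,d,c=cap(n); W=cloud(d,c); L=np.stack([(W-O)@ux,(W-O)@uy,W[...,2]],-1)
    m=(abs(L[...,1])<.072)&(abs(L[...,1])>.05)&(L[...,2]>.08)&(L[...,2]<.2)&(abs(L[...,0])<.11)
    X=L[m]; 
    if len(X)>20: print(n,len(X),"deg",np.rad2deg(np.arctan(np.polyfit(X[:,2],X[:,0],1)[0])))
    a.append(cv2.resize(im,(400,300)))
cv2.imwrite("pics/end.png",np.hstack(a))
```

```text
0.13 False [ 6.1 -1.1 -7.6] 0.116
0.19 False [ 6.2  0.6 -7.7] 0.118
0.25 False [ 4.3  1.3 -6.3] 0.118
0.31 False [ 1.5  3.1 -6.3] 0.116
0.37 False [-3.2  4.1 -2.6] 0.116
0.43 False [-6.   4.1 -1.8] 0.118
0.49 False [-9.2  3.4  5. ] 0.117
0.55 False [-11.8   3.3   5.9] 0.117
0.61 False [-13.8   3.2  10.9] 0.117
0.67 False [-16.3   3.2  15.4] 0.114
0.73 False [-14.9   2.4  15.4] 0.114
0.79 False [-11.8   1.8  15.4] 0.117
0.85 False [-11.    0.9  13.7] 0.117
0.91 False [-8.4  1.  12.7] 0.122
0.97 False [-6.5  1.8 10.2] 0.116
1.03 False [-4.6  1.   8.6] 0.117
[-2.30890653e-06  1.70791196e-05  1.27289612e-03] 27.375
scene 1050 deg -31.28290411077203
side 148 deg -29.99393343243512
```

View pics/end.png

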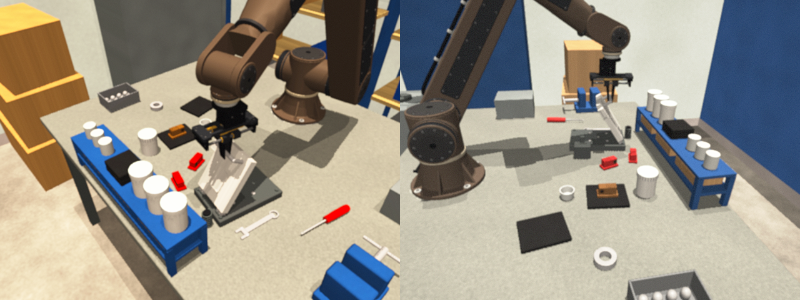

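The pictures show the plate held at about 59° by the bar (scene ~(240,165), side ~(608,105)), the jaw standing on the far pad, and the bystanders undisturbed. Handing in.

```bash
python3 -c "
from h import *
ctrl.dwell(.3); s=read_state(); print(s['opening'],s['gripper_force'],s['ft_force'],s['time'])
print(job.close_job())"
```

```text
0.11909879495987982 40.004358887672424 [-4.08333429  1.53468881  7.75018139] 27.775
the job is handed in; nothing more can be done
None
```

The job is handed in after about 28 s of robot time: the bronze jaw stands upright about 1.3 mm from the middle of the far pad, the tug showed the plate was not caught so the catch was left alone, and the gripper is holding the plate open at about 59°.

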